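# Hang a sieve in the shaker's bayonet ring and lock it

### The job

Take the sieve with the three side lugs, lower it upright into the sieve shaker's ring so that its lugs pass down through the ring's slots, then twist it clockwise (seen from above) until the lugs drop into their locking notches, and let go. The ring is spring-mounted: feel your way in with light pressure and light twisting (well under 20 N), and leave the plain sieve and the other things where they stand.

Things in the scene. Friction and masses are not known exactly. Their poses are not given: they have to be found in the camera images.
- sieve_mid (a point): Centre, 33 mm above the foot, of the loose steel sieve to hang: an open round frame, 58 mm outside diameter, 66 mm tall, wall 2.5 mm, 0.15 to 0.31 kg, standing upright; z is its axis, up. Above the lugs the wall is plain and may be gripped across in any direction; hung in the ring, its top 35 mm stand clear above the ring's top edge. Its foot is tapered (55 to 58 mm over 6 mm).
- lug (a point): The middle of one of the sieve's three lugs: round radial pins 6 mm thick that reach out to 36 mm from the sieve's axis, 17 mm above its foot (16 mm below sieve_mid), at 0, 120 and 240 degrees about the axis; this one lies on the sieve's +x axis.
- shaker: The fixed sieve shaker: white housing 176 x 160 mm, 64 mm tall with its feet; origin at the centre of its underside on the worktop, z up, control panel on its -x side. Three rubber buffers carry a flange with a bayonet ring, 77 mm outside, 21 mm tall, which yields like a spring: 2.5 N/mm downward (5 mm at most), 3 N/mm sideways (3 mm), 15 N m/rad in twist (0.08 rad).
- ring_mouth (a point): Nominal centre of the ring's top edge, 117 mm above the worktop, axes as the housing's. Bore 61 mm. Three slots 9 mm wide, open at the top, lie nominally at 0, 120, 240 degrees from this x axis; but the real ring is clamped up to 20 degrees either way round and sits up to 1.2 mm off in x and in y, constant and not measured. A lug resting on the top edge has its centre 3 mm above this.
- ring_track (a point): Nominal ring axis, 10 mm below ring_mouth: height of a lug's centre on the track. Each slot goes down 13 mm to a level track, 8 mm high, that runs clockwise (from above) under a 5 mm thick roof from the slot to a notch in its floor, and ends at a wall 44 degrees clockwise of the slot's middle. On the track sieve_mid is 6 mm above ring_mouth.
- ring_notch (a point): Nominal place of a lug's centre locked in one of the three notches: 14 mm below ring_mouth, 33.5 mm from the axis, 36 degrees clockwise (from above) of the slot at 0 degrees. A notch is 9 mm wide and 4 mm deeper than the track; its far side is the end wall. Locked, sieve_mid is about 2 mm above ring_mouth (the sieve's weight sinks the ring about 1 mm).
- plain_mid (a point): Centre, 23 mm above the foot, of another loose steel sieve, also 58 mm in diameter but only 46 mm tall and without lugs; a bystander.
- bottle_mid (a point): Centre of a small loose reagent bottle, 33 mm in diameter and 68 mm tall, standing on the worktop; a bystander.

How it is judged (in metres and radians):
On the way:
1. the sieve hangs upright in the ring, its lugs down in the slots on the track (horizontal distance between sieve_mid and ring_mouth below 0.006 m and z of sieve_mid in the frame of ring_mouth below 0.0085 m and angle between sieve_mid's own z axis and vertical below 0.06 rad), for 0.1 s.
At the end, for the whole second after the job is handed in: the lugged sieve hangs in the ring with its lugs down in the locking notches: sieve_mid less than 3.5 mm above (on the track 5 to 6 mm) and less than 4 mm below the level of ring_mouth, within 6 mm of its axis, upright within 0.05 rad, released (horizontal distance between sieve_mid and ring_mouth below 0.006 m and z of sieve_mid in the frame of ring_mouth between -0.004 and 0.0035 m and angle between sieve_mid's own z axis and vertical below 0.05 rad and contact force between shaker and the fingers below 0.1 N); the robot touches nothing.
It fails at once if the ring is forced: the sieve presses on the shaker with more than 20 N (contact force between sieve and shaker above 20 N).
It fails at once if the sieve is tipped over (angle between sieve_mid's own z axis and vertical above 0.5 rad).
It fails at once if the plain sieve is pushed away (distance of plain_mid from where it was at the start of the episode above 0.02 m).
It fails at once if the bottle is pushed away (distance of bottle_mid from where it was at the start of the episode above 0.02 m).
It also fails if it takes over 56 s, if anything falls off the work surface, if the arm or the gripper's body presses on something with over 40 N, if the wrist force passes 120 N, or if a joint passes its speed limit or range.

### The arm

A 6-joint arm with a two-finger parallel gripper is mounted at the origin on a cart in front of the work surface, level with it; the furniture and walls round the work are solid. World frame = base frame: x ahead of the robot, y to its left, z up, the work surface at z = 0. Lengths are in m, angles in degrees, forces in N, time in s.
With the tool pointing down it reaches from about 0.35 to 0.875 m from the base axis. Payload 4.2 kg.
Tool frame: the origin (TCP) lies between the finger pads; the fingertips stand 11 mm ahead of it and the grasp point (between the pads) lies 8 mm behind it; z points along the fingers, y is the direction in which the jaws open and shut (so a half turn about z gives the same grasp; the last joint's range is limited). The gripper opens to 87 mm and grips with 3 to 60 N. Pads are 19 mm wide; open, the fingers measure 117 mm over their backs; the gripper's body (75 mm by 190 mm) begins 51 mm behind the grasp point.
Start: joints at [-53.079, 22.042, 0.453, 0, -68.411, -14.817], TCP at [0.235, -0.579, 0.234] pointing down, gripper open.
Joint ranges: [-179.83, 179.83], [-69.29, 118.12], [-61.27, 80.66], [-181.25, 117.63], [-171.15, -9.14], [-177.46, 177.46]. Speed limits (degrees/s): [159.86, 159.86, 180, 180, 180, 180].

### API

Orientations are given as a 3x3 rotation matrix whose columns are the frame's x, y, z axes.
In Python, from station import sense, capture, get_calibration, finish_job, search_frame, cut_out gives the robot as it stands.
- The arm moves only by the tool arm_command, never from a script. Its argument "rows" is a list of rows, each an object with "fingers": the opening in per cent of the stroke, from 0 (shut) to 100 (fully open); "travel": the shift along the tool's x, y, z in cm, a list of three; "roll": the turn about the tool's z in degrees. A call has 1 to 10 rows; each row is the pose to reach, as a shift and turn from the pose commanded when the call began, along the tool's axes at that moment; what a row does not reach only later rows make up. A row lasts 1/10 s, in which the tool goes at most 50 mm and 8.59 degrees, less where a joint would pass 70% of its speed; a pose out of reach is approached as far as the arm can. A call with a gripper value outside its range is refused whole. The fingers move at their own pace and stop on an object; the grip force is fixed at half the most. Time passes only in rows, so rows that repeat a pose let the fingers close. It gives the time, the measured TCP pose, the force and the opening at its end, in the units of the state.
- sense(): the state, without advancing time (a new reading comes with each control period).
- capture(name): name is "side" or "top"; returns (picture, depth): 480x640x3 uint8, red, green, blue; 480x640 float32, m along the optical axis (not along the pixel's ray), 0 where there is no reading.
- get_calibration(name): a dict with "fov_y" (degrees; the focal length in pixels is half the picture's height over the tangent of half this angle, whatever the lens; pixels are square), "cx", "cy" (the principal point, pixels), "origin" and "attitude" of the camera in the world. Camera axes: x right, y down, z forward; pixel columns grow to the right and rows downward; lengths in m; the calibration is good to about 2 mm. A picture is of the moment at which its call begins. get_calibration takes no time and is no camera call.
- finish_job(): hands the job in, once; it reports no verdict.
Trained networks look in the newest picture that a camera, given by its name, has taken for a name from the list of things; names that differ only in an ending like _2 or _b are one class to them, and where a whole thing is asked for, a point or a joint stands for the part that bears it (a point fixed in the world has none). Each returns a list of dicts, best first, with "p" (0 to 1); they miss things now and then, are a little off and sometimes report something else, mostly with a low value. They report only what shows in the picture. A call takes as long as a camera call.
- search_frame(camera, label): "position" ([x, y, z] in m, in world coordinates, good to about 4 mm: the middle of the surface that is visible of it).
- cut_out(camera, label): "mask" (480x640 bool, what is visible of it).
The state is a dict: "time_s": time; "joints": joint angles; "joint_velocities": joint speeds; "effort": joint torques, N m; "tcp_pos": TCP position; "ee_rot": TCP orientation; "wrist_force": force on the tool from outside, world axes, zero at the start; "moment": the same for the moment, N m; "gripper_width": opening from 0.0 (shut) to 1.0 (fully open).
Only numpy, scipy, OpenCV 4.12 (cv2) and the standard library are available. Lean on these libraries where they do the work, as an engineer would, in place of code of your own. Each camera call takes 0.05 s, during which the arm holds its last target. There are 200 camera calls.

## Working session

There is one attempt and no reset: what is moved stays moved. The work goes in short steps, Python scripts to look and compute and a tool call to move; the robot and the scene stay as the last step left them, time stands still between calls to the robot, and variables do not carry over. Pictures are saved under pics/ and viewed, about 8 in all and at most 12, crops included, and the job is handed in when it is done.

Besides the shell and the picture viewer there is one more tool, called after "Call:" as a command line: name --argument value ..., lists and objects as JSON in quotes. arm_command: Moves the arm, as the interface text tells. Its arguments: {"type":"object","properties":{"rows":{"type":"array","items":{"type":"object","properties":{"fingers":{"type":"number"},"travel":{"type":"array","items":{"type":"number"}},"roll":{"type":"number"}}}}},"required":["rows"]}

```bash
ls; mkdir -p pics
cat > h.py <<'E'
import numpy as np, cv2
from station import *
def cal(n):
    c=get_calibration(n); f=240/np.tan(np.radians(c['fov_y'])/2)
    return f,c['cx'],c['cy'],np.array(c['origin']),np.array(c['attitude'])
def cloud(n,d):
    f,cx,cy,o,R=cal(n); v,u=np.mgrid[:480,:640]
    P=np.stack([(u-cx)/f*d,(v-cy)/f*d,d],-1)@R.T+o
    P[d==0]=np.nan; return P
def proj(n,p):
    f,cx,cy,o,R=cal(n); q=(np.atleast_2d(p)-o)@R
    return np.c_[q[:,0]/q[:,2]*f+cx,q[:,1]/q[:,2]*f+cy]
E
python3 - <<'E'
from h import *
np.set_printoptions(precision=4,suppress=True)
s=sense(); print(s)
ims=[]
for n in('side','top'):
    print(n,get_calibration(n))
    im,d=capture(n); np.savez('%s0.npz'%n,im=im,d=d); ims.append(im)
    cv2.imwrite('pics/%s0.png'%n,im[:,:,::-1])
    for l in('sieve_mid','lug','shaker','plain_mid','bottle_mid','ring_mouth'):
        try: print(n,l,[(np.round(r['position'],4),round(r['p'],2)) for r in search_frame(n,l)])
        except Exception as e: print(n,l,e)
E
```

```text
pics
{'time_s': 0.0, 'joints': array([-53.0766,  22.0901,   0.3802,  -0.0293, -68.4112, -14.8166]), 'joint_velocities': array([ 0.0068,  0.0754, -0.0395,  0.0109,  0.0127, -0.0336]), 'effort': array([  0.0003, -39.0668,  18.7408,   4.22  ,   0.0109,  -0.0002]), 'tcp_pos': array([ 0.235 , -0.5785,  0.2325]), 'ee_rot': array([[-0.9266, -0.3762, -0.0009],
       [-0.3762,  0.9266,  0.002 ],
       [ 0.0001,  0.0022, -1.    ]]), 'wrist_force': array([-0.2832, -0.3394,  1.0185]), 'moment': array([-0.0426,  0.0087,  0.058 ]), 'gripper_width': 1.001532572743908}
side {'fov_y': 54.01258211588261, 'cx': 312.2852395957363, 'cy': 235.85222024278616, 'origin': array([0.5694, 0.8753, 0.4885]), 'attitude': array([[-0.9998,  0.0063, -0.0209],
       [ 0.0218,  0.3846, -0.9228],
       [ 0.0022, -0.9231, -0.3847]])}
side sieve_mid [(array([ 0.4368, -0.2946,  0.0391]), 0.8)]
side lug [(array([ 0.439 , -0.2959,  0.0467]), 0.92)]
side shaker [(array([0.5172, 0.2078, 0.0633]), 0.73)]
side plain_mid [(array([ 0.5115, -0.1008,  0.0297]), 0.66)]
side bottle_mid [(array([ 0.66  , -0.0646,  0.0332]), 0.89)]
side ring_mouth [(array([0.5161, 0.2093, 0.0638]), 0.67)]
top {'fov_y': 44.66550533416313, 'cx': 330.20448731781477, 'cy': 242.4760033761545, 'origin': array([ 0.415 , -0.038 ,  1.3667]), 'attitude': array([[-0.0158, -0.9947,  0.1013],
       [-0.9997,  0.0138, -0.0203],
       [ 0.0188, -0.1016, -0.9946]])}
top sieve_mid [(array([ 0.4392, -0.3248,  0.0297]), 0.97)]
top lug [(array([ 0.4388, -0.3185,  0.0253]), 0.75), (array([ 0.6551, -0.0803,  0.0531]), 0.47)]
top shaker [(array([0.5137, 0.1596, 0.0644]), 0.66)]
top plain_mid [(array([ 0.5101, -0.1209,  0.0223]), 0.86)]
top bottle_mid [(array([ 0.6549, -0.0795,  0.0525]), 0.73)]
top ring_mouth [(array([0.5191, 0.1614, 0.0657]), 0.67)]
```

View pics/side0.png

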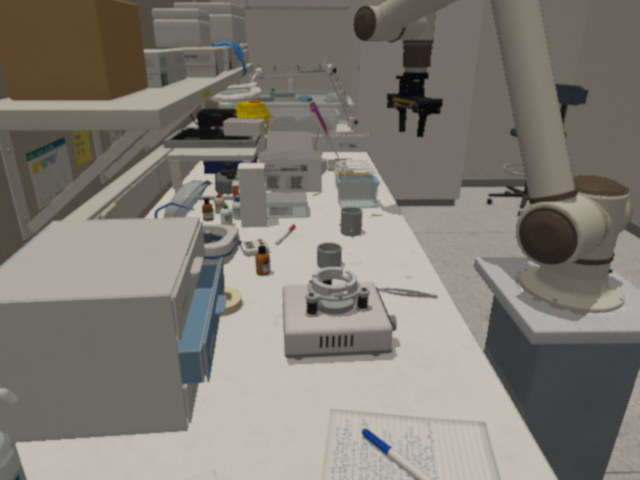

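View pics/top0.png

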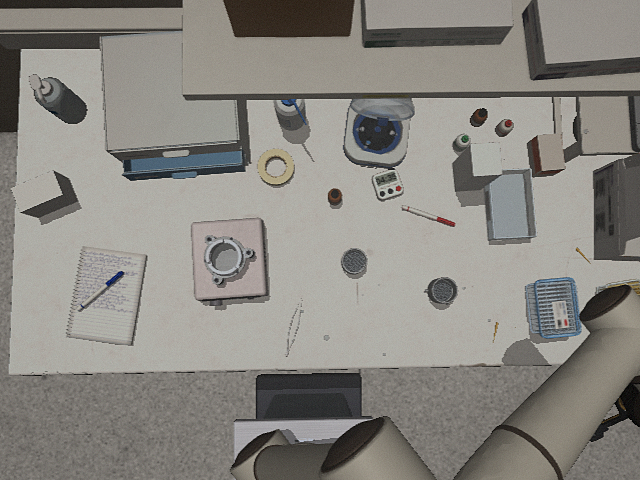

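Side view: shaker at (337,315), plain sieve (329,255), lugged sieve (351,221). Top view: ring (227,259), plain sieve (353,261), lugged sieve (441,291). I'll zoom in next.

Run:
```python
from h import *
np.set_printoptions(precision=4,suppress=True)
D={n:np.load(n+'0.npz') for n in('side','top')}
t=D['top']['im']; s=D['side']['im']
def cr(im,c,r,size): 
    return cv2.resize(im[c[1]-r:c[1]+r,c[0]-r:c[0]+r],(size,size),interpolation=cv2.INTER_CUBIC)
g=np.vstack([np.hstack([cr(t,(441,291),24,390),cr(t,(227,259),38,390)]),np.hstack([cr(s,(351,221),20,195),cr(s,(337,315),65,195)]).repeat(1,0).repeat(2,1)[:, :780]])
cv2.imwrite('pics/c1.png',g[:,:,::-1])
for n in D:
    P=cloud(n,D[n]['d'])
    for l,c,r in(('sieve',(0.44,-0.32),.06),('plain',(0.51,-0.12),.05),('shaker',(.515,.16),.12)):
        m=(abs(P[...,0]-c[0])<r)&(abs(P[...,1]-c[1])<r)
        z=P[m][:,2]; print(n,l,len(z),np.percentile(z,[1,10,50,90,99,100]))
        for lo,hi in ((.058,.075),(.104,.125),(.055,.068)):
            q=P[m&(P[...,2]>lo)&(P[...,2]<hi)]
            if len(q)>5: print('  ',lo,hi,len(q),q.mean(0),q.min(0),q.max(0))
```

```text
side sieve 1088 [-0.001   0.0004  0.0103  0.0605  0.0671  0.0693]
   0.058 0.075 146 [ 0.4375 -0.316   0.0631] [ 0.4085 -0.3514  0.0581] [ 0.466  -0.2852  0.0693]
   0.055 0.068 183 [ 0.4379 -0.3164  0.0616] [ 0.4085 -0.3514  0.0551] [ 0.466  -0.2852  0.0679]
side plain 894 [-0.0006  0.0006  0.0213  0.044   0.0474  0.0492]
side shaker 12613 [-0.0006  0.0004  0.0468  0.0994  0.1179  0.12  ]
   0.058 0.075 3850 [0.5183 0.1925 0.0647] [0.4233 0.0845 0.058 ] [0.6065 0.2477 0.075 ]
   0.104 0.125 760 [0.5169 0.1696 0.1127] [0.4634 0.1279 0.104 ] [0.5593 0.2084 0.12  ]
   0.055 0.068 3823 [0.5182 0.1954 0.0638] [0.4129 0.0845 0.055 ] [0.6065 0.2492 0.068 ]
top sieve 2615 [-0.0067 -0.0035  0.0009  0.0303  0.0675  0.0709]
   0.058 0.075 129 [ 0.4367 -0.3171  0.0646] [ 0.4087 -0.3462  0.058 ] [ 0.4666 -0.2885  0.0709]
   0.055 0.068 125 [ 0.4383 -0.3169  0.0632] [ 0.4087 -0.3462  0.0553] [ 0.4666 -0.2885  0.068 ]
top plain 1807 [-0.0063 -0.0032  0.0016  0.0252  0.0478  0.0512]
top shaker 10508 [-0.0052 -0.0018  0.0597  0.0713  0.1186  0.1287]
   0.058 0.075 4465 [0.5131 0.1619 0.0642] [0.4144 0.0812 0.058 ] [0.606  0.2475 0.0741]
   0.104 0.125 448 [0.5146 0.1649 0.1147] [0.4594 0.1078 0.104 ] [0.5633 0.2086 0.1243]
   0.055 0.068 4196 [0.5123 0.1617 0.0635] [0.4123 0.0801 0.0551] [0.6067 0.2481 0.068 ]
```

View pics/c1.png

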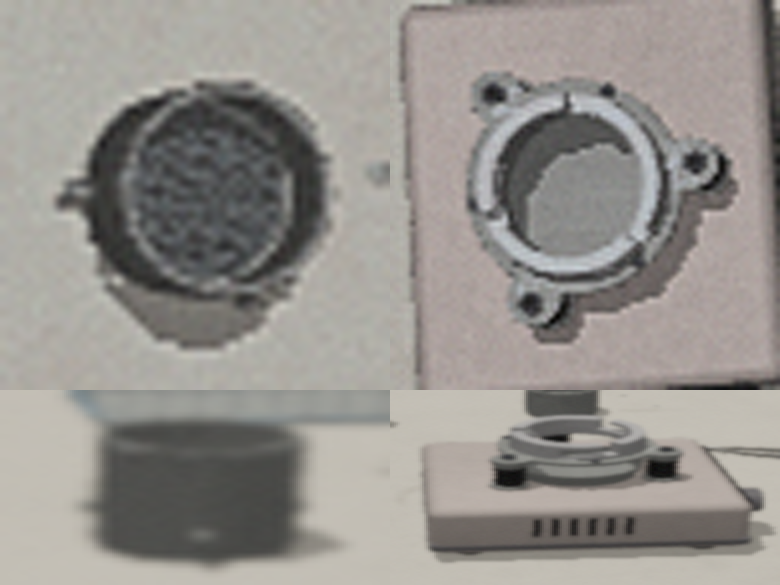

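The zoom shows a lug on the sieve's left (about image 426,291), that is, on the world +y side. The ring's three slots show as dark gaps at about the top, left and lower right of the ring. Next I'll fit these numerically.

```bash
cat >> h.py <<'E'
def samp(n,im,p):
    uv=proj(n,p.reshape(-1,3)).astype(np.float32)
    g=cv2.cvtColor(im,cv2.COLOR_RGB2GRAY).astype(np.float32)
    return cv2.remap(g,uv[None,:,0].copy(),uv[None,:,1].copy(),cv2.INTER_CUBIC).reshape(p.shape[:-1])
A=np.radians(np.arange(0,360,1.))
def circ(c,r,z): return np.stack([c[0]+r*np.cos(A),c[1]+r*np.sin(A),z+0*A],-1)
E
python3 - <<'E'
from h import *
from scipy.optimize import minimize
np.set_printoptions(precision=4,suppress=True,linewidth=150)
for n in('top','side'):
    im=np.load(n+'0.npz')['im']
    def ring(c): 
        b=np.mean([samp(n,im,circ(c,r,.117)) for r in(.0325,.0345,.0365)],0); return b
    f=lambda c:-np.mean(np.clip(ring(c),0,215))
    best=min(((f((x,y)),x,y) for x in np.arange(.500,.528,.001) for y in np.arange(.145,.180,.001)))
    r=minimize(f,best[1:],method='Nelder-Mead',options=dict(xatol=1e-4,initial_simplex=[best[1:],(best[1]+.001,best[2]),(best[1],best[2]+.001)]))
    b=ring(r.x); print(n,'ring c',r.x,r.fun)
    print(b[::4].astype(int))
    w=np.array([-1.*(abs(((np.arange(360)+60)%120)-60)<6)])[0]
    sc=[np.sum(np.roll(w,k)*b) for k in range(120)]; k=np.argsort(sc)[::-1][:8]; print('slot angle mod120',k,np.array(sc)[k])
    c=(.437,-.317)
    for z in(.017,):
        L=np.mean([samp(n,im,circ(c,r_,z)) for r_ in(.0325,.034,.0355)],0); print('lug',L[::4].astype(int))
    T=lambda c:np.mean([samp(n,im,circ(c,r_,.066)) for r_ in(.0275,.0285)])-np.mean(samp(n,im,circ(c,.024,.066)))
    # rim via depth: circle fit to pts
    P=cloud(n,np.load(n+'0.npz')['d']); m=(abs(P[...,0]-.437)<.04)&(abs(P[...,1]+.317)<.04)&(P[...,2]>.06)&(P[...,2]<.075)
    q=P[m][:,:2]; s=minimize(lambda c:np.mean(abs(np.hypot(*(q-c).T)-.028)),(.437,-.317),method='Nelder-Mead').x; print('sieve rim',s)
E
```

```text
Traceback (most recent call last):
  File "h.py", line 14, in samp
    uv=proj(n,p.reshape(-1,3)).astype(np.float32)
       ~~~~^^^^^^^^^^^^^^^^^^^
  File "h.py", line 11, in proj
    f,cx,cy,o,R=cal(n); q=(np.atleast_2d(p)-o)@R
                ~~~^^^
  File "h.py", line 4, in cal
    c=get_calibration(n); f=240/np.tan(np.radians(c['fov_y'])/2)
ValueError: time passes only in moves, steps and waits
```

```bash
sed -i 's/^def cal(n):/import functools\n@functools.cache\ndef cal(n):/' h.py
cat > m1.py <<'E'
from h import *
from scipy.optimize import minimize
np.set_printoptions(precision=4,suppress=True,linewidth=150)
for n in('top','side'):
    im=np.load(n+'0.npz')['im']
    def ring(c): 
        return np.mean([samp(n,im,circ(c,r,.117)) for r in(.0325,.0345,.0365)],0)
    f=lambda c:-np.mean(np.clip(ring(c),0,215))
    best=min(((f((x,y)),x,y) for x in np.arange(.500,.528,.001) for y in np.arange(.145,.180,.001)))
    r=minimize(f,best[1:],method='Nelder-Mead',options=dict(xatol=1e-4,initial_simplex=[best[1:],(best[1]+.001,best[2]),(best[1],best[2]+.001)]))
    b=ring(r.x); print(n,'ring c',r.x,r.fun)
    print(b[::4].astype(int))
    w=-1.*(abs(((np.arange(360)+60)%120)-60)<6)
    sc=[np.sum(np.roll(w,k)*b) for k in range(120)]; k=np.argsort(sc)[::-1][:8]; print('slot angle mod120',k,np.array(sc)[k])
    c=(.437,-.317)
    L=np.mean([samp(n,im,circ(c,r_,.017)) for r_ in(.0325,.034,.0355)],0); print('lug',L[::4].astype(int))
    P=cloud(n,np.load(n+'0.npz')['d']); m=(abs(P[...,0]-.437)<.04)&(abs(P[...,1]+.317)<.04)&(P[...,2]>.06)&(P[...,2]<.075)
    q=P[m][:,:2]; s=minimize(lambda c:np.mean(abs(np.hypot(*(q-c).T)-.028)),(.437,-.317),method='Nelder-Mead').x; print('sieve rim',s)
E
python3 m1.py
```

```text
top ring c [0.516  0.1661] -178.3717498779297
[ 78 162 187 181 186 180 180 179 186 185 176 181 181 179 183 181 179 182 177 177 176 177 176 184 177 179 179 144  95 134 188 179 178 181 182 182 187
 186 180 189 186 189 189 182 184 182 183 187 188 182 183 187 185 187 179 184 181 143 172 175 172 178 178 178 184 181 179 177 180 177 179 183 176 182
 182 183 179 178 184 183 182 187 182 187 184 187 183 180 184 174]
slot angle mod120 [115 114 116 113 117 112 118 111] [-5071.3649 -5075.4207 -5078.076  -5087.3896 -5096.5034 -5111.4933 -5133.9042 -5148.0289]
lug [178 177 181 178 177 181 177 177 184 178 180 181 181 178 178 181 176 180 176 182 160 115 101  75 147 188 182 181 175 184 175 165 136 149 132 120 106
 106 111 113 111 112 114 116 112 116 115 115 117 118 108  72  68  86 118  95 103  99 108  78  71  66  61  58  59  55  53  53  58  50  52  57  55  53
  57  56  55  53  62  60  70  76 100  97 119 139 148 154 156 174]
sieve rim [ 0.4376 -0.3176]
side ring c [0.5164 0.1635] -163.17193603515625
[130 146 156 163 164 164 164 163 164 163 165 166 164 159 157 157 152 151 155 156 163 169 169 169 168 167 168 168 169 155 139 150 162 164 163 165 166
 166 166 165 167 168 169 171 172 171 172 173 172 171 172 171 172 173 173 173 176 183 188 183 164 155 158 159 156 155 153 152 152 152 153 154 153 150
 153 154 157 164 171 173 175 174 174 174 173 170 162 147 132 123]
slot angle mod120 [  1   0   2 119   3 118   4 117] [-4931.3135 -4934.8989 -4941.2763 -4952.8824 -4965.057  -4985.3557 -5001.4712 -5031.4889]
lug [184 184 182 179 173 162 147 127 104  88  80  77  78  78  78  78  78  78  77  78  82  87  85  80  75  73  73  70  72  72  72  74  80  90 105 122 138
 152 165 176 182 185 188 190 190 189 189 187 184 176 164 145 120  97  81  72  70  71  72  72  73  72  73  75  76  77  77  79  79  79  79  78  79  79
  78  79  79  78  80  86  94 106 119 135 150 162 171 178 181 183]
sieve rim [ 0.437  -0.3181]
```

```bash
cat > rect.py <<'E'
from h import *
def rect(n,im,c,z,half=.05,N=390,over=()):
    # x up, y left (like the top camera)
    g=np.linspace(half,-half,N); X,Y=np.meshgrid(g,g,indexing='ij')
    uv=proj(n,np.stack([c[0]+X,c[1]+Y,z+0*X],-1).reshape(-1,3)).astype(np.float32).reshape(N,N,2)
    o=cv2.remap(im,uv,None,cv2.INTER_CUBIC)
    s=N/2/half
    for r in over: cv2.circle(o,(N//2,N//2),int(r*s),(255,0,0),1)
    for k in range(0,360,30):
        a=np.radians(k); cv2.line(o,*[tuple(int(v) for v in (N/2-q*s*np.sin(a),N/2-q*s*np.cos(a))) for q in(.042,.048)],(0,0,255) if k else (0,255,0),1)
    return o
E
python3 - <<'E'
from rect import *
D={n:np.load(n+'0.npz')['im'] for n in('side','top')}
c=(.516,.165)
cv2.imwrite('pics/r1.png',np.hstack([rect(n,D[n],c,.117,over=(.0305,.0385)) for n in('top','side')])[:,:,::-1])
E
```

```text
(no output)
```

View pics/r1.png

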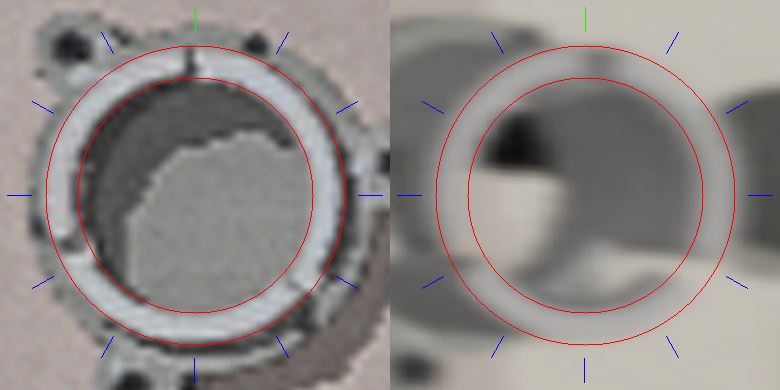

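The rectified view has the ring centred near (0.516, 0.165). The dark gaps, at about 1, 111 and 230 degrees, are partly shadow. Depth should show the 13 mm deep slots directly, so I'll check that.

Run:
```python
from h import *
np.set_printoptions(precision=1,suppress=True,linewidth=170)
from scipy.optimize import minimize
fr={n:[] for n in('top','side')}
for k in range(8):
    for n in fr: fr[n].append(capture(n))
for n in fr:
    im=np.mean([f[0] for f in fr[n]],0).astype(np.uint8); d=np.stack([f[1] for f in fr[n]]); d[d==0]=np.nan; d=np.nanmedian(d,0); d[np.isnan(d)]=0
    np.savez(n+'1.npz',im=im,d=d)
    P=cloud(n,d); m=np.hypot(P[...,0]-.516,P[...,1]-.165)<.05
    q=P[m]; t=q[(q[:,2]>.112)&(q[:,2]<.122)]
    print(n,len(t),'top z',np.median(t[:,2])*1e3)
    # annulus fit: outside/inside penalty
    def f(c):
        r=np.hypot(*(t[:,:2]-c).T); return np.mean(np.maximum(0,abs(r-.0345)-.003))
    c=minimize(f,(.516,.165),method='Nelder-Mead',options=dict(xatol=1e-5,fatol=1e-9)).x; print('c',c*1e3)
    r=np.hypot(*(q[:,:2]-c).T); a=np.degrees(np.arctan2(q[:,1]-c[1],q[:,0]-c[0]))%360
    s=(r>.031)&(r<.038)
    h=[(np.mean(q[s&(abs((a-k+180)%360-180)<4)][:,2]<.112)*9 if (s&(abs((a-k+180)%360-180)<4)).any() else -1) for k in range(0,360,4)]
    print(np.array(h).astype(int))
    p=q[(q[:,2]>.095)&(q[:,2]<.111)&s]
    ap=np.degrees(np.arctan2(p[:,1]-c[1],p[:,0]-c[0]))%360
    print('low pts angles',np.sort(ap).astype(int))
```

```text
top 355 top z 117.15569703435835
c [515.5 165. ]
[8 5 2 2 2 3 3 4 4 4 4 3 3 4 5 4 4 4 3 5 5 3 3 4 4 4 3 5 9 9 6 3 2 1 1 1 0 0 0 0 0 0 0 0 0 0 0 1 1 0 1 1 1 2 1 1 2 5 9 9 7 2 2 2 2 1 0 1 2 1 0 0 0 0 0 0 0 0 0 0 0 0 0 0
 1 1 0 1 9 9]
low pts angles [  1   2   2  13  34  38  40  46  49  55  56  60  72  74  76  77  81  85  89  93  97 101 106 107 109 109 111 112 113 114 115 116 117 190 200 208 213 220 225 227 228 229
 230 230 232 233 235 236 237 238 239 239 241 241 248 251 259 262 268 275 353 354 355 357 358 358]
side 452 top z 117.46541500349534
c [516.2 166. ]
[ 0  1  3  2  3  5  4  4  5  5  6  6  6  6  6  6  6  6  6  6  6  6  6  6  6  6  6  7  9  9  9  6  6  6  6  6  5  5  6  5  5  4  4  2  3  3  4  6  4  4  5  3  4  5  5  4
  4  5  7  9  7  6  5  5  5  5  5  6  6  5  5  5  5  5  5  5  5  6  6  3  2  2  2  1  0  0  0  0 -1 -1]
low pts angles [  6   7   8   8   8  16  16  17  17  17  17  22  22  23  23  23  24  27  28  28  28  29  29  32  32  32  33  33  36  37  37  37  37  38  41  41  41  41  42  44  44  44
  44  44  45  46  46  47  47  48  48  50  51  51  51  51  51  53  54  54  54  5
[... 847 characters left out ...]
243 243 243 243 243 246 246 247 247 247 247 247 249 250 250 250 250 250 250 250 253 253
 253 253 253 253 253 256 256 256 256 256 256 257 259 259 259 259 259 259 260 262 262 262 262 263 263 265 265 266 266 266 266 266 268 269 269 269 269 269 269 272 272 272
 272 272 272 272 275 275 275 275 275 275 275 278 278 278 278 279 279 279 281 281 282 282 282 282 282 284 285 285 285 285 285 285 287 287 288 288 288 288 288 289 291 291
 291 292 292 292 292 295 295 295 296 296 296 296 298 299 299 299 299 299 299 302 302 302 303 303 303 303 304 306 307 307 307 307 308 308 308 308 309 309 309 309 309 309
 309 310 311 311 311 314 314 315 316 316 320 324 328]<stdin>:8: RuntimeWarning: All-NaN slice encountered
```

Call:
arm_command --rows '[{"fingers": 100,"travel": [-5,2.9,0],"roll": 0},{"fingers": 100,"travel": [-9,5.3,0],"roll": 0},{"fingers": 100,"travel": [-13,7.6,0],"roll": 0},{"fingers": 100,"travel": [-17,9.9,0],"roll": 0},{"fingers": 100,"travel": [-21,12.2,1],"roll": 0},{"fingers": 100,"travel": [-25,14.5,3],"roll": 0},{"fingers": 100,"travel": [-28.54,16.58,6],"roll": 0},{"fingers": 100,"travel": [-28.54,16.58,9],"roll": 0},{"fingers": 100,"travel": [-28.54,16.58,11],"roll": 0},{"fingers": 100,"travel": [-28.54,16.58,11],"roll": 0}]'

```text
time_s: 2.5
tcp_pos: [0.4356, -0.3167, 0.1207]
ee_rot: [[-0.926, -0.377, -0.006], [-0.377, 0.926, 0.003], [0.005, 0.005, -1.0]]
wrist_force: [-0.9, -0.2, 0.8]
gripper_width: 0.998
```

Call:
arm_command --rows '[{"fingers": 100,"travel": [-0.1,-0.1,2],"roll": 0},{"fingers": 100,"travel": [-0.1,-0.1,4],"roll": 0},{"fingers": 100,"travel": [-0.1,-0.1,6],"roll": 0},{"fingers": 100,"travel": [-0.1,-0.1,7.2],"roll": 0},{"fingers": 100,"travel": [-0.1,-0.1,7.2],"roll": 0},{"fingers": 100,"travel": [-0.1,-0.1,7.2],"roll": 0}]'

```text
time_s: 3.1
tcp_pos: [0.4392, -0.3191, 0.0525]
ee_rot: [[-0.926, -0.376, 0.001], [-0.376, 0.926, -0.001], [-0.001, -0.001, -1.0]]
wrist_force: [-0.2, 0.5, 0.6]
gripper_width: 0.997
```

Call:
arm_command --rows '[{"fingers": 50,"travel": [0,0,0],"roll": 0},{"fingers": 50,"travel": [0,0,0],"roll": 0},{"fingers": 50,"travel": [0,0,0],"roll": 0},{"fingers": 50,"travel": [0,0,0],"roll": 0},{"fingers": 50,"travel": [0,0,0],"roll": 0},{"fingers": 50,"travel": [0,0,0],"roll": 0}]'

```text
time_s: 3.7
tcp_pos: [0.4388, -0.3187, 0.0519]
ee_rot: [[-0.926, -0.376, 0.001], [-0.376, 0.926, -0.0], [-0.0, -0.001, -1.0]]
wrist_force: [-0.3, 0.5, 2.7]
gripper_width: 0.664
```

Call:
arm_command --rows '[{"fingers": 50,"travel": [0,0,-2],"roll": 0},{"fingers": 50,"travel": [0,0,-5],"roll": 0},{"fingers": 50,"travel": [0,0,-9],"roll": 0},{"fingers": 50,"travel": [0,0,-13],"roll": 0},{"fingers": 50,"travel": [0,0,-17],"roll": 0},{"fingers": 50,"travel": [-2,3.4,-18],"roll": -4},{"fingers": 50,"travel": [-4,6.8,-18],"roll": -8},{"fingers": 50,"travel": [-6,10,-18],"roll": -13},{"fingers": 50,"travel": [-8,13.4,-18],"roll": -18},{"fingers": 50,"travel": [-10,16.8,-18],"roll": -25.5}]'

```text
time_s: 4.7
tcp_pos: [0.467, -0.1236, 0.2305]
ee_rot: [[-0.671, -0.741, -0.002], [-0.741, 0.671, 0.001], [0.001, 0.002, -1.0]]
wrist_force: [0.6, 0.4, -2.0]
gripper_width: 0.659
```

Call:
arm_command --rows '[{"fingers": 50,"travel": [-3.1,2,0],"roll": 0},{"fingers": 50,"travel": [-6.2,4,0],"roll": 0},{"fingers": 50,"travel": [-9.3,6,0],"roll": 0},{"fingers": 50,"travel": [-12.4,8,0],"roll": 0},{"fingers": 50,"travel": [-15.5,10,0],"roll": 0},{"fingers": 50,"travel": [-18.6,12,0],"roll": 0},{"fingers": 50,"travel": [-21.7,14,0],"roll": 0},{"fingers": 50,"travel": [-24.76,16,2],"roll": 0},{"fingers": 50,"travel": [-24.76,16,4],"roll": 0},{"fingers": 50,"travel": [-24.76,16,4],"roll": 0}]'

```text
time_s: 5.7
tcp_pos: [0.5138, 0.1652, 0.1873]
ee_rot: [[-0.674, -0.739, -0.009], [-0.739, 0.674, -0.004], [0.009, 0.004, -1.0]]
wrist_force: [-0.1, -0.9, -4.0]
gripper_width: 0.653
```

Run:
```python
from rect import *
np.set_printoptions(precision=4,suppress=True,linewidth=150)
fr={n:[capture(n) for k in range(4)] for n in('top','side')}
s=sense(); print(s['tcp_pos'],s['ee_rot'],s['wrist_force'],s['gripper_width'])
for n in fr:
    d=np.stack([f[1] for f in fr[n]]); np.savez(n+'2.npz',im=np.mean([f[0] for f in fr[n]],0).astype(np.uint8),d=np.median(d,0))
im=np.load('side2.npz')['im']; c=proj('side',np.array([.516,.165,.15]))[0].astype(int); print(c)
a=cv2.resize(im[c[1]-50:c[1]+50,c[0]-45:c[0]+45],(540,600),interpolation=cv2.INTER_CUBIC)
cv2.imwrite('pics/s2.png',a[:,:,::-1])
```

```text
[0.5171 0.1651 0.1925] [[-0.6749 -0.7379  0.0014]
 [-0.7379  0.6749  0.0009]
 [-0.0017 -0.0004 -1.    ]] [-1.0601  0.9578 -3.8489] 0.658407990333968
[334 259]
```

View pics/s2.png

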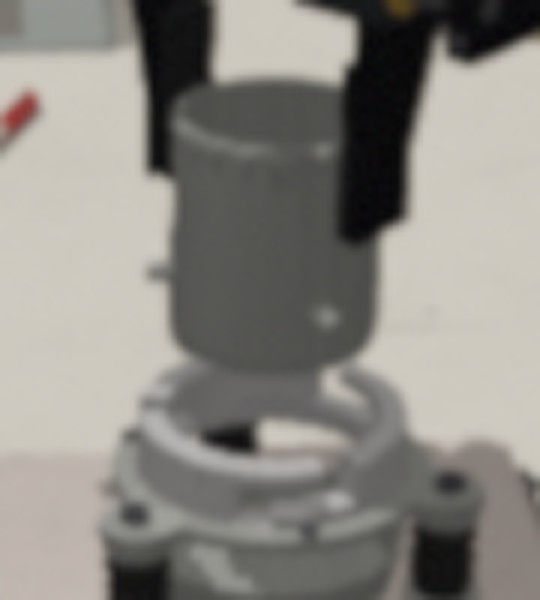

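The sieve is held upright above the ring, with the front lug at crop (325,315). The front slot gap is near crop (340,470). I'll check both with projected overlays.

Run:
```python
from rect import *
from scipy.optimize import least_squares
np.set_printoptions(precision=2,suppress=True,linewidth=150)
im=np.load('side2.npz')['im']; g=im.astype(float).mean(2)
u0,v0=289,209
# front lug blob
w=g[256:268,336:352]; print(w.astype(int))
# edges rows
for v in (248,252,258,262): print(v,g[v,308:362].astype(int))
s=np.array([.5171,.1651]); foot=.1925-.0519
for L in (106,109,112,115,118,121):
    a=np.radians(L); print(L,proj('side',np.array([s[0]+.036*np.cos(a),s[1]+.036*np.sin(a),foot+.017]))[0])
print('axis',proj('side',np.array([*s,foot+.017])))
def P(c,r,A,z): return proj('side',np.stack([c[0]+r*np.cos(A),c[1]+r*np.sin(A),z+0*A],-1))
c=(.5160,.1655); k=8; U0,V0=300,262
a=cv2.resize(im[V0:V0+50,U0:U0+75],None,fx=k,fy=k,interpolation=cv2.INTER_CUBIC)
b=a.copy()
t=np.radians(np.arange(0,361,3.))
pl=lambda q,col:cv2.polylines(b,[np.int32((q-[U0,V0]+.5)*k)],False,col,1)
pl(P(c,.0305,t,.117),(255,0,0));pl(P(c,.0385,t,.117),(255,0,0))
for m in(0,120,240):
    for e in(-1,1):
        x=np.radians(m-4.5); d=np.array([np.cos(x),np.sin(x)]); n=np.array([-d[1],d[0]])*e*.0045
        pts=np.array([[*(np.array(c)+d*r+n),z] for r,z in((.0302,.117),(.0383,.117),(.0383,.104))]); pl(proj('side',pts),(0,0,255))
cv2.imwrite('pics/s3.png',cv2.vconcat([a[:300],b[:300]])[:,:,::-1])
```

```text
[[ 82  81  81  79  79  79  80  79  78  78  79  78  76  76  80 108]
 [ 82  81  80  80  79  80  81  80  78  78  78  79  77  76  82 112]
 [ 82  81  80  80  79  80  82  81  79  78  78  77  76  76  82 115]
 [ 81  80  80  80  81  84  87  89  83  78  77  77  77  76  82 115]
 [ 81  80  80  81  85  93 102 109  99  86  80  77  76  77  83 117]
 [ 81  80  80  81  86  98 114 126 117  97  82  77  77  76  84 121]
 [ 81  80  80  80  82  94 111 123 115  96  81  77  76  76  87 128]
 [ 81  81  80  79  80  84  94 102  96  85  79  77  76  77  93 139]
 [ 81  80  80  80  79  80  84  85  81  78  78  78  77  79 105 152]
 [ 82  80  80  80  79  80  80  79  78  77  78  78  77  88 126 170]
 [ 81  81  80  80  79  80  81  79  78  78  77  78  82 108 152 185]
 [ 81  81  81  80  80  80  81  79  78  78  79  86 108 144 177 195]]
248 [199 199 199 199 199 199 199 196 180 131  90  84  84  85  87  88  87  87  87  86  85  84  84  83  84  84  82  82  82  82  81  80  79  80  80  78  70
  52  32  21  16  22  36  69 127 174 192 196 198 199 199 200 200 200]
252 [200 199 199 198 195 187 179 171 155 121  91  84  85  86  86  87  87  86  86  86  85  85  84  84  84  82  82  82  82  82  81  79  80  80  80  79  77
  78  78  78  77  76  79 104 154 191 200 200 200 200 200 200 200 200]
258 [199 199 199 199 199 198 198 193 174 121  86  84  85  85  86  87  87  86  87  85  85  84  84  84  84  81  82  82  82  81  80  80  79  80  82  81  79
  78  78  77  76  76  82 115 162 191 198 198 198 199 199 199 199 199]
262 [198 199 198 199 198 199 198 196 179 126  88  84  85  85  86  86  86  86  86  85  84  84  84  83  82  82  81  82  81  80  80  80  82  94 111 123 115
  96  81  77  76  76  87 128 172 192 195 195 195 195 195 195 194 195]
106 [341.58 264.16]
109 [342.67 263.99]
112 [343.74 263.8 ]
115 [344.78 263.59]
118 [345.79 263.35]
121 [346.76 263.09]
axis [[333.98 255.05]]
```

View pics/s3.png

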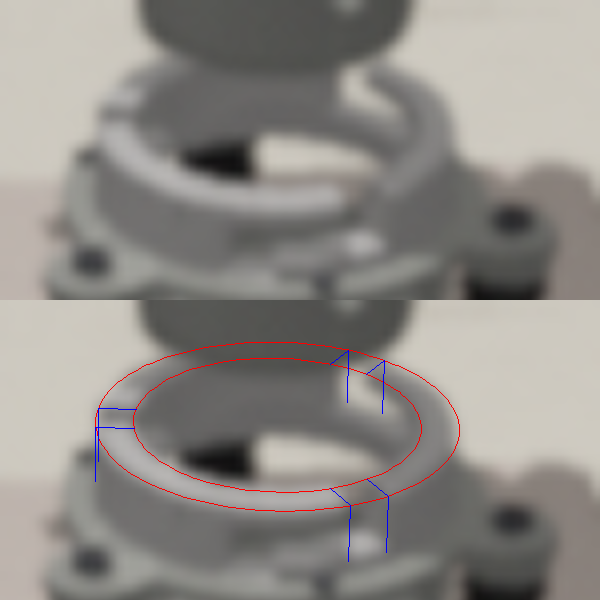

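Predicted slot lines at -4.5° match the picture well. The front lug sits at about 110° against a slot at about 115°, so I need roughly -5° of roll. Next I compare sieve and ring centres in the same side depth.

Run:
```python
from rect import *
from scipy.optimize import least_squares
np.set_printoptions(precision=4,suppress=True,linewidth=150)
fr=[capture('side') for k in range(6)]; s=sense(); print(s['tcp_pos'],s['wrist_force'],s['time_s'])
d=np.stack([f[1] for f in fr]);d=np.median(d,0); P=cloud('side',d)
m=np.hypot(P[...,0]-.516,P[...,1]-.165)<.06
def fit(lo,hi,R,name):
    q=P[m&(P[...,2]>lo)&(P[...,2]<hi)]; q=q[(np.hypot(q[:,0]-.516,q[:,1]-.165)<R+.005)&(q[:,1]>.17)]
    r=least_squares(lambda c:np.hypot(*(q[:,:2]-c).T)-R,(.516,.165),loss='soft_l1',f_scale=.001); print(name,len(q),r.x,np.std(r.fun))
fit(.15,.175,.029,'sieve'); fit(.17,.185,.029,'sieve up'); fit(.107,.115,.0385,'ring')
# rim/foot heights of the sieve along the front wall
z=P[m][:,2]; print('zmax of sieve-ish',np.percentile(z[(z<.23)],[99]))
u=334
for v in range(215,285,2): print(v,P[v,u-8],end=' ')
```

```text
[0.5168 0.1654 0.1917] [-0.6896  0.1725 -2.4519] 6.4
sieve 473 [0.5155 0.1645] 0.0006019999086720741
sieve up 266 [0.5155 0.1644] 0.0007260135114224652
ring 140 [0.5161 0.164 ] 0.0016134613406199225
zmax of sieve-ish [0.2272]
215 [ 0.4981 -0.4562  0.0012] 217 [ 0.4989 -0.4383  0.0014] 219 [ 0.4996 -0.4235  0.0007] 221 [ 0.5005 -0.405   0.0014] 223 [0.53   0.1428 0.2062] 225 [0.5299 0.1428 0.2027] 227 [0.5298 0.1415 0.1985] 229 [0.5298 0.1423 0.1953] 231 [0.5297 0.1424 0.1917] 233 [0.5322 0.1879 0.2067] 235 [0.5321 0.188  0.2033] 237 [0.5321 0.1887 0.2002] 239 [0.532  0.1878 0.1963] 241 [0.532  0.1887 0.1933] 243 [0.532  0.189  0.1899] 245 [0.5319 0.1879 0.186 ] 247 [0.5319 0.1882 0.1827] 249 [0.5318 0.1881 0.1791] 251 [0.5318 0.1881 0.1756] 253 [0.5318 0.1889 0.1724] 255 [0.5316 0.1876 0.1683] 257 [0.5316 0.1883 0.1651] 259 [0.5316 0.1882 0.1614] 261 [0.5316 0.1896 0.1585] 263 [0.5315 0.1886 0.1545] 265 [0.5315 0.1891 0.1511] 267 [0.5314 0.1888 0.1473] 269 [0.5313 0.1879 0.1433] 271 [0.5284 0.1362 0.1134] 273 [0.5284 0.1366 0.1097] 275 [0.5283 0.1359 0.1053] 277 [0.5283 0.1369 0.1019] 279 [0.5282 0.1365 0.0977] 281 [0.5273 0.1223 0.0861] 283 [0.5272 0.1209 0.0813]
```

Call:
arm_command --rows '[{"fingers": 50,"travel": [-0.07,0,0.5],"roll": -2},{"fingers": 50,"travel": [-0.07,0,1],"roll": -4},{"fingers": 50,"travel": [-0.07,0,1.5],"roll": -5},{"fingers": 50,"travel": [-0.07,0,2],"roll": -5},{"fingers": 50,"travel": [-0.07,0,2.3],"roll": -5},{"fingers": 50,"travel": [-0.07,0,2.6],"roll": -5},{"fingers": 50,"travel": [-0.07,0,2.8],"roll": -5},{"fingers": 50,"travel": [-0.07,0,3.0],"roll": -5},{"fingers": 50,"travel": [-0.07,0,3.0],"roll": -5},{"fingers": 50,"travel": [-0.07,0,3.0],"roll": -5}]'

```text
time_s: 7.4
tcp_pos: [0.5173, 0.166, 0.1617]
ee_rot: [[-0.607, -0.794, 0.0], [-0.794, 0.607, 0.0], [-0.0, -0.0, -1.0]]
wrist_force: [-0.3, 0.0, -3.1]
gripper_width: 0.658
```

Call:
arm_command --rows '[{"fingers": 50,"travel": [0,0,0.1],"roll": 0},{"fingers": 50,"travel": [0,0,0.2],"roll": 0},{"fingers": 50,"travel": [0,0,0.3],"roll": 0},{"fingers": 50,"travel": [0,0,0.4],"roll": 0},{"fingers": 50,"travel": [0,0,0.5],"roll": 0},{"fingers": 50,"travel": [0,0,0.6],"roll": 0},{"fingers": 50,"travel": [0,0,0.6],"roll": 0}]'

```text
time_s: 8.1
tcp_pos: [0.5171, 0.1659, 0.1553]
ee_rot: [[-0.607, -0.794, -0.0], [-0.794, 0.607, -0.0], [0.0, 0.0, -1.0]]
wrist_force: [-0.1, 0.7, -3.8]
gripper_width: 0.658
```

Call:
arm_command --rows '[{"fingers": 50,"travel": [0,0,0.1],"roll": 0},{"fingers": 50,"travel": [0,0,0.2],"roll": 0},{"fingers": 50,"travel": [0,0,0.3],"roll": 0},{"fingers": 50,"travel": [0,0,0.4],"roll": 0},{"fingers": 50,"travel": [0,0,0.4],"roll": 0}]'

```text
time_s: 8.6
tcp_pos: [0.5172, 0.1657, 0.1515]
ee_rot: [[-0.607, -0.794, -0.0], [-0.794, 0.607, -0.0], [0.001, -0.0, -1.0]]
wrist_force: [0.1, -2.0, -1.6]
gripper_width: 0.658
```

Call:
arm_command --rows '[{"fingers": 50,"travel": [0,0,0.1],"roll": 0},{"fingers": 50,"travel": [0,0,0.2],"roll": 0},{"fingers": 50,"travel": [0,0,0.2],"roll": 0}]'

```text
time_s: 8.9
tcp_pos: [0.5172, 0.1658, 0.1494]
ee_rot: [[-0.607, -0.794, -0.0], [-0.794, 0.607, -0.0], [0.0, 0.0, -1.0]]
wrist_force: [0.8, -2.0, -1.3]
gripper_width: 0.656
```

```bash
cat > look.py <<'E'
import sys
from rect import *
im,d=capture('side'); s=sense(); np.set_printoptions(precision=4,suppress=True)
print(s['tcp_pos'],s['wrist_force'],s['moment'],s['time_s'])
a=cv2.resize(im[225:310,290:380],None,fx=6,fy=6,interpolation=cv2.INTER_CUBIC)
cv2.imwrite(sys.argv[1],a[:,:,::-1])
E
python3 look.py pics/l1.png
```

```text
[0.5172 0.1658 0.1494] [ 0.9586 -1.6337 -1.828 ] [-0.4673 -0.0455 -0.093 ] 8.95
```

View pics/l1.png

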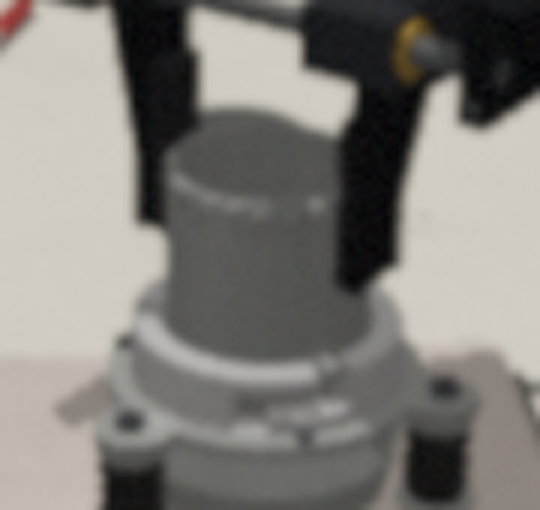

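The sieve's foot is inside the ring and the front lug shows in the front slot at about crop (330,365). Contact is light, pushing toward -y. I'll shift slightly and continue.

Call:
arm_command --rows '[{"fingers": 50,"travel": [0.04,-0.03,0],"roll": 0},{"fingers": 50,"travel": [0.04,-0.03,0.1],"roll": 0},{"fingers": 50,"travel": [0.04,-0.03,0.2],"roll": 0},{"fingers": 50,"travel": [0.04,-0.03,0.2],"roll": 0}]'

```text
time_s: 9.35
tcp_pos: [0.5172, 0.1655, 0.1474]
ee_rot: [[-0.607, -0.794, -0.0], [-0.794, 0.607, 0.0], [-0.0, 0.0, -1.0]]
wrist_force: [1.1, -1.0, -1.9]
gripper_width: 0.661
```

Call:
arm_command --rows '[{"fingers": 50,"travel": [0,0,0.1],"roll": 0},{"fingers": 50,"travel": [0,0,0.2],"roll": 0},{"fingers": 50,"travel": [0,0,0.3],"roll": 0},{"fingers": 50,"travel": [0,0,0.4],"roll": 0},{"fingers": 50,"travel": [0,0,0.4],"roll": 0}]'

```text
time_s: 9.85
tcp_pos: [0.5172, 0.1655, 0.1434]
ee_rot: [[-0.607, -0.794, -0.0], [-0.794, 0.607, -0.0], [0.0, 0.0, -1.0]]
wrist_force: [-0.2, -0.9, -2.2]
gripper_width: 0.658
```

Call:
arm_command --rows '[{"fingers": 50,"travel": [0,0,0.1],"roll": 0},{"fingers": 50,"travel": [0,0,0.2],"roll": 0},{"fingers": 50,"travel": [0,0,0.2],"roll": 0}]'

```text
time_s: 10.15
tcp_pos: [0.5172, 0.1655, 0.1414]
ee_rot: [[-0.607, -0.794, -0.0], [-0.794, 0.607, -0.0], [0.0, 0.0, -1.0]]
wrist_force: [0.0, -0.2, -0.9]
gripper_width: 0.661
```

Call:
arm_command --rows '[{"fingers": 50,"travel": [0,0,0.1],"roll": 0},{"fingers": 50,"travel": [0,0,0.15],"roll": 0},{"fingers": 50,"travel": [0,0,0.15],"roll": 0}]'

```text
time_s: 10.45
tcp_pos: [0.5174, 0.1655, 0.1404]
ee_rot: [[-0.607, -0.795, 0.0], [-0.795, 0.607, 0.0], [-0.0, -0.0, -1.0]]
wrist_force: [-0.8, -1.2, -0.1]
gripper_width: 0.66
```

Call:
arm_command --rows '[{"fingers": 50,"travel": [0,0,0],"roll": 3},{"fingers": 50,"travel": [0,0,0],"roll": 6},{"fingers": 50,"travel": [0,0,0],"roll": 9},{"fingers": 50,"travel": [0,0,0],"roll": 12},{"fingers": 50,"travel": [0,0,0],"roll": 12}]'

```text
time_s: 10.95
tcp_pos: [0.5176, 0.1658, 0.1404]
ee_rot: [[-0.759, -0.651, 0.001], [-0.651, 0.759, 0.001], [-0.001, -0.0, -1.0]]
wrist_force: [1.0, -1.0, -0.2]
gripper_width: 0.659
```

```bash
python3 -c "
from station import *
s=sense();print(s['moment'],s['wrist_force'],s['joints'])"
```

```text
[-0.04580696  0.02500098  0.03125984] [ 0.99933236 -1.04369198 -0.16988138] [ 3.48641265e+01  1.91835370e+01 -1.85769003e+01  5.24327234e-03
 -5.21683909e+01 -8.42332678e+01]
```

Call:
arm_command --rows '[{"fingers": 50,"travel": [0,0,0],"roll": 3},{"fingers": 50,"travel": [0,0,0],"roll": 6},{"fingers": 50,"travel": [0,0,0],"roll": 9},{"fingers": 50,"travel": [0,0,0],"roll": 12},{"fingers": 50,"travel": [0,0,0],"roll": 15},{"fingers": 50,"travel": [0,0,0],"roll": 15}]'

```text
time_s: 11.55
tcp_pos: [0.5175, 0.1657, 0.1404]
ee_rot: [[-0.901, -0.433, 0.001], [-0.433, 0.901, 0.001], [-0.001, 0.0, -1.0]]
wrist_force: [-0.3, 0.3, -0.2]
gripper_width: 0.659
```

```bash
python3 -c "
from station import *
s=sense();print(s['moment'],s['wrist_force'],s['tcp_pos'],s['joints'])"
```

```text
[-0.00464196  0.00125834 -0.00400307] [-0.30443812  0.31263058 -0.24335879] [0.51751344 0.16571736 0.14036051] [ 3.48610782e+01  1.91823471e+01 -1.85838779e+01  6.62895133e-03
 -5.21757194e+01 -9.91808542e+01]
```

Call:
arm_command --rows '[{"fingers": 50,"travel": [0,0,0.05],"roll": 2},{"fingers": 50,"travel": [0,0,0.1],"roll": 4},{"fingers": 50,"travel": [0,0,0.1],"roll": 6},{"fingers": 50,"travel": [0,0,0.1],"roll": 7},{"fingers": 50,"travel": [0,0,0.1],"roll": 7}]'

```text
time_s: 12.05
tcp_pos: [0.5175, 0.1656, 0.1394]
ee_rot: [[-0.947, -0.32, 0.001], [-0.32, 0.947, 0.0], [-0.001, 0.0, -1.0]]
wrist_force: [-0.3, -0.4, 1.7]
gripper_width: 0.66
```

```bash
python3 -c "
from station import *
s=sense();print(s['moment'],s['wrist_force'],s['tcp_pos'],s['joints'])"
```

```text
[-0.10360691 -0.02404301  0.01228808] [-0.2557188  -0.42077525  1.65213951] [0.51747347 0.16560994 0.1393622 ] [ 3.48555393e+01  1.92446412e+01 -1.86599216e+01  1.03536145e-02
 -5.20452253e+01 -1.06183006e+02]
```

Call:
arm_command --rows '[{"fingers": 50,"travel": [0,0,0],"roll": 1},{"fingers": 50,"travel": [0,0,0],"roll": 2},{"fingers": 50,"travel": [0,0,0],"roll": 3},{"fingers": 50,"travel": [0,0,0],"roll": 3}]'

```text
time_s: 12.45
tcp_pos: [0.517, 0.1653, 0.1385]
ee_rot: [[-0.963, -0.268, -0.001], [-0.268, 0.963, -0.0], [0.001, -0.0, -1.0]]
wrist_force: [0.8, -2.1, -1.2]
gripper_width: 0.664
```

```bash
python3 -c "
from station import *
s=sense();print(s['moment'],s['wrist_force'],s['tcp_pos'],s['joints'])"
```

```text
[-0.18072358 -0.345616   -0.04321622] [ 0.75366073 -2.07964188 -1.21135932] [0.51704832 0.16528094 0.1385409 ] [ 3.48418482e+01  1.92946794e+01 -1.87142845e+01 -1.34955382e-02
 -5.20282386e+01 -1.09273107e+02]
```

Call:
arm_command --rows '[{"fingers": 50,"travel": [0,0,0.05],"roll": 0},{"fingers": 50,"travel": [0,0,0.1],"roll": 0.5},{"fingers": 50,"travel": [0,0,0.15],"roll": 0.5},{"fingers": 50,"travel": [0,0,0.2],"roll": 0.5},{"fingers": 50,"travel": [0,0,0.2],"roll": 0.5}]'

```text
time_s: 12.95
tcp_pos: [0.5172, 0.1654, 0.137]
ee_rot: [[-0.965, -0.261, -0.0], [-0.261, 0.965, -0.0], [0.0, -0.0, -1.0]]
wrist_force: [0.6, -1.0, -1.6]
gripper_width: 0.658
```

```bash
python3 -c "
from station import *
s=sense();print(s['moment'],s['wrist_force'],s['tcp_pos'],s['joints'])"
```

```text
[-0.23238363 -0.19356041 -0.02859952] [ 0.63212421 -1.0388636  -1.60287643] [0.51719277 0.16538767 0.13704915] [ 3.48508644e+01  1.93950541e+01 -1.88219950e+01  5.36233817e-03
 -5.17942264e+01 -1.09745973e+02]
```

Call:
arm_command --rows '[{"fingers": 50,"travel": [0,0,0.05],"roll": 0},{"fingers": 50,"travel": [0,0,0.1],"roll": 0},{"fingers": 50,"travel": [0,0,0.1],"roll": 0}]'

```text
time_s: 13.25
tcp_pos: [0.5173, 0.1655, 0.1363]
ee_rot: [[-0.965, -0.261, 0.0], [-0.261, 0.965, 0.0], [-0.0, -0.0, -1.0]]
wrist_force: [0.7, -0.6, 0.9]
gripper_width: 0.661
```

```bash
python3 look.py pics/l2.png
```

```text
[0.5173 0.1655 0.1363] [ 0.4556 -1.082   0.1961] [-0.2596 -0.093  -0.0546] 13.3
```

View pics/l2.png

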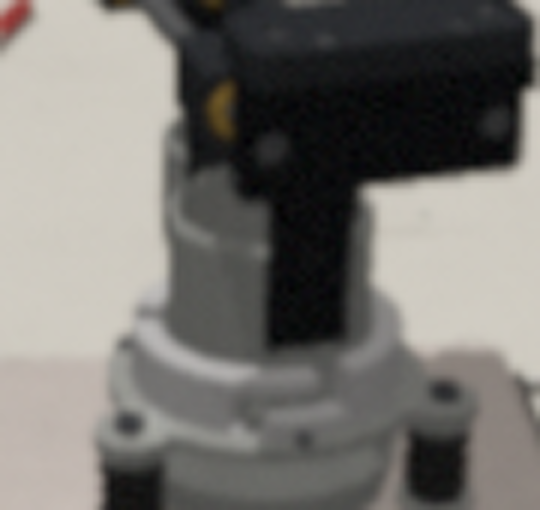

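The front lug now sits low at the notch (crop about 245,415), and the force confirms a floor about 4 mm below the track. Releasing.

Call:
arm_command --rows '[{"fingers": 75,"travel": [0,0,0],"roll": 0},{"fingers": 85,"travel": [0,0,0],"roll": 0},{"fingers": 95,"travel": [0,0,0],"roll": 0},{"fingers": 95,"travel": [0,0,0],"roll": 0},{"fingers": 95,"travel": [0,0,-1],"roll": 0},{"fingers": 95,"travel": [0,0,-3],"roll": 0},{"fingers": 95,"travel": [0,0,-6],"roll": 0},{"fingers": 95,"travel": [0,0,-10],"roll": 0},{"fingers": 95,"travel": [0,0,-14],"roll": 0},{"fingers": 95,"travel": [0,0,-14],"roll": 0}]'

```text
time_s: 14.3
tcp_pos: [0.5201, 0.1666, 0.2836]
ee_rot: [[-0.965, -0.262, 0.013], [-0.261, 0.965, 0.006], [-0.014, 0.002, -1.0]]
wrist_force: [0.4, 1.3, -0.1]
gripper_width: 0.949
```

Run:
```python
from rect import *
from scipy.optimize import least_squares
np.set_printoptions(precision=4,suppress=True)
fr=[capture('side') for k in range(5)]; s=sense(); print(s['tcp_pos'],s['wrist_force'],s['gripper_width'],s['time_s'])
d=np.median([f[1] for f in fr],0); P=cloud('side',d); m=np.hypot(P[...,0]-.516,P[...,1]-.165)<.04
q=P[m&(P[...,2]>.125)&(P[...,2]<.148)&(P[...,1]>.17)]
for lo,hi in((.122,.134),(.136,.150)):
    q=P[m&(P[...,2]>lo)&(P[...,2]<hi)&(P[...,1]>.17)]
    r=least_squares(lambda c:np.hypot(*(q[:,:2]-c).T)-.029,(.516,.165),loss='soft_l1',f_scale=.001); print(r.x,len(q))
for u in range(325,345,4):
    z=P[200:300,u]; k=z[(z[:,1]>.17)&(z[:,2]>.13)]; print(u,k[:,2].max())
im=fr[-1][0]
cv2.imwrite('pics/l3.png',cv2.resize(im[225:310,290:380],None,fx=6,fy=6,interpolation=cv2.INTER_CUBIC)[:,:,::-1])
```

```text
[0.5166 0.1651 0.2749] [-0.1594 -0.6761  0.1531] 0.9542880240098666 14.55
[0.5156 0.1651] 222
[0.5157 0.1651] 263
325 0.15149311579087743
329 0.15155114152772775
333 0.15116295492167342
337 0.15132288639068497
341 0.27092481202131313
```

View pics/l3.png

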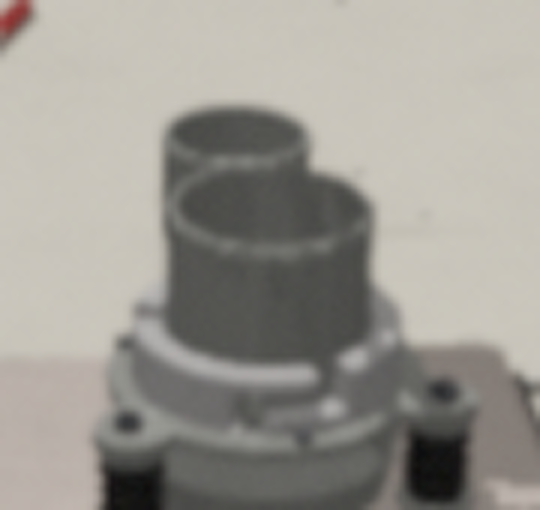

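The sieve stands free and upright. Its top is about 151 mm high, which puts sieve_mid about 1.4 mm above ring_mouth. The front lug is down in the notch at crop (245,410), and the plain sieve stands untouched behind it. Handing in.

```bash
python3 -c "
from station import *
print(finish_job())"
```

```text
the job is handed in; nothing more can be done
None
```

I lowered the lugged sieve into the ring with its lugs in the slots. I then twisted it about 37–38° clockwise until the lugs dropped about 4 mm into the notches, let go, and handed the job in at about 14.5 s. The hand-in call gives no verdict.

**Last checks (side camera):**
- **Height:** the sieve's top edge is at about 151 mm, so sieve_mid is about 1.4 mm above ring_mouth, good to roughly 2 mm. On the track it would be 5–6 mm.
- **Position:** its axis is at (0.516, 0.165), within about 1 mm of the ring centre I measured.
- **Upright:** the axis agrees to 0.1 mm at two heights, and the front lug shows low in the notch.
- **Release:** the gripper was open and about 14 cm above the sieve, touching nothing.
- **Forces:** wrist readings stayed within about 4–5 N of the unloaded value throughout.
- **Bystanders:** I never touched the plain sieve or the bottle. The plain sieve shows upright in the last picture; I did not re-measure its position or the bottle's.

**Disagreements:**
- With the sieve in the gripper, the camera put it 2–4 mm higher than the arm's position implied; the later contact heights matched the arm.
- The lug angle measured over the ring was about 5° off my first estimate (about 110° instead of 115°), so I corrected it before lowering.

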